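Pop the rice bin's push-to-open lid and fold it right back

ROBOT

A 7-joint arm with a two-finger parallel gripper is mounted at the origin on the work surface. World frame = base frame: x ahead of the robot, y to its left, z up, the work surface at z = 0. Lengths are in m, angles in rad, forces in N, time in s.
With the tool pointing down it reaches from about 0.425 to 0.925 m from the base axis. Payload 6.8 kg.
Tool frame: the origin (TCP) lies on the front face of the gripper's body, between the roots of the fingers; the fingertips stand 73 mm ahead of it and the grasp point (between the pads) lies 54 mm ahead of it (env.nose_length is the distance from the TCP to the fingertips, in m); z points along the fingers, y is the direction in which the jaws open and shut (so a half turn about z gives the same grasp; the last joint's range is limited). The gripper opens to 85 mm and grips with 20 to 120 N. Pads are 22 mm wide; open, the fingers measure 114 mm over their backs; the gripper's body (76 mm by 85 mm) begins 54 mm behind the grasp point. The pads swing forward as they close: fully open they stand 13 mm farther back than shut.
Start: joints at [1.055, 0.477, 0.022, 1.555, -0.011, 1.109, -0.083], TCP at [0.268, -0.62, 0.304] pointing down, gripper open.
Joint ranges: [-2.96, 2.96], [-0.34, 2.1], [-1.41, 1.46], [0.24, 2.44], [-1.37, 4.51], [0.17, 1.92], [-2.96, 2.96]. Speed limits (rad/s): [2.39, 2.39, 3.14, 3.14, 3.14, 3.14, 3.14].

INTERFACE

Orientations are given as a unit quaternion [w, x, y, z].
In Python, from cell import env, kin, camera, calibration, job gives the robot as it stands. The module is installed in compiled form; this text tells all that it offers. Calls block until the motion is done:
- env.reach(position, orientation): joint-space move of the TCP to a pose.
- env.movel(position, velocity=0.15, rot=None, stop_force=None): straight line of the TCP; rot=None keeps the orientation; velocity is the mean speed in m/s. With stop_force (N) it stops when the force on the tool has changed by that much, and returns True; else False.
- env.goto_joints(angles): joint-space move.
- env.grip(opening, f_grip=None): finger opening in m; f_grip is the grip in N (None keeps the last); returns when the fingers have stopped.
- env.dwell(seconds).
- kin.inverse_kinematics(position, orientation): joint angles nearest the present ones, or None.
- env.get_state(): the state.
- camera(name): name is "scene" or "top" or "wrist"; returns (picture, depth): 480x640x3 uint8, blue, green, red; 480x640 float32, m along the optical axis (not along the pixel's ray), 0 where there is no reading.
- calibration(name): a dict with "fx", "fy", "cx", "cy" (pixels), "rvec" (rotation vector, rad) and "tvec" (3), from world to camera coordinates, as OpenCV has them. Camera axes: x right, y down, z forward; pixel columns grow to the right and rows downward; lengths in m; the calibration is good to about 2 mm. A picture is of the moment at which its call begins: read the wrist's pose just before it. calibration takes no time and is no camera call; for the wrist camera it gives the pose at the moment of the call.
A pose or a line that the arm cannot do raises env.PlanningError and nothing moves.
- job.job_done(): hands the job in, once; it reports no verdict.
The state is a dict: "time": time; "qpos": joint angles; "joint_velocities": joint speeds; "joint_torque": joint torques, N m; "tcp_pos": TCP position; "orientation": TCP orientation; "force": force on the tool from outside, world axes, zero at the start; "torque": the same for the moment, N m; "opening": finger opening in m.
Only numpy, scipy, OpenCV 4.12 (cv2) and the standard library are available. Lean on these libraries where they do the work, as an engineer would, in place of code of your own. Each camera call takes 0.05 s, during which the arm holds its last target.

TASK

Two white built-in bins with push-to-open wooden lids stand on the counter. Open the wider one, the rice bin: with the fingertips gently press down the edge of its lid nearest the robot until the catch lets go, let the lid spring up part-way by itself, then push it back until it rests fully open, past upright. Leave the narrow bin's lid shut, do not pick up or shift anything else on the counter, and finish with the hand clear.

Things in the scene. Friction and masses are not known exactly. Their poses are not given: they have to be found in the camera images.
- rice_bin: the wide bin, fixed: white box 170 mm deep (x) by 190 wide (y), walls 96 high, a wooden lid over it with a 12 mm shadow gap, on a plinth let into the counter: its height varies by 0 to 40 mm. Origin: centre of the box's underside, on the plinth; +x from the lid's near edge (robot side, give or take 0.2 rad of yaw) to its hinge. It and the narrow bin swap sides.
- rice_bin_front (a point): middle of the near (free) edge of the wide lid's top face, 165 mm from the hinge line, moves with the lid. The lid is a flat board 160 mm deep, 190 wide, 12 thick; shut, its top face is 120 mm above the bin's origin. The catch is hidden under the middle of the near edge. Axes as the lid's: x towards the hinge, z out of its top face.
- rice_bin_hinge (a point): middle of the wide lid's hinge line (at the lid's underside), fixed to the bin, 108 mm above its origin and 80 mm along the bin's +x from its origin; the hinge axis is along the bin's y.
- rice_bin_lid (a joint): wide lid's angle (rad): 0 shut, -0.062 fully pressed in (10 mm at the near edge), grows upwards. Pressed in over 6 mm (3 to 5 N) it unlatches for good; let go, it rises in under 2 s and rests on its spring at about 0.9, near edge 245 mm above the bin's origin. Pushed on (under 1 N) and let go before upright it sinks back to that; past 1.6 it falls to its stop at 1.9 and stays.
- stick_bin: the narrow bin, fixed: same depth, height, materials, plinth (its own 0 to 40 mm) and lid mechanism, but only 110 mm wide. Origin and axes as the wide bin's. To be left alone.
- stick_bin_lid (a joint): angle of the narrow bin's lid (rad), 0 shut, as for the wide one. It must stay shut.
- tier_low: loose lower tier of a black plastic bento box, open, 160 x 100 x 50 mm, upright, origin under its centre. Bystander.
- tier_top: loose upper tier, the same size with a divider, stacked on the lower one, origin under its centre. Bystander.
- bowl: loose grey rice bowl, 104 mm across, 60 mm high, origin under its centre. Bystander.
- paddle: loose flat wooden rice paddle, about 185 mm long, 68 mm wide at the blade, 8 mm thick, lying; origin on its underside, blade towards its +x. Bystander.
- cruet: loose small glass cruet with a black twist cap, 48 mm across, 107 mm high, standing between the two bins; origin under its centre. Bystander.
- teacup: loose white cup, 72 mm across, 70 mm high, origin under its centre. Bystander.
- dish: loose flat sauce dish, 80 mm across, 18 mm high, origin under its centre. Bystander.

How it is judged:
By the outcome, as a careful person would: the job done as asked, in the order asked, and still so for the second after the job is handed in, with the robot touching nothing.
It also fails if it takes over 45 s, if anything falls off the work surface, if the arm or the gripper's body presses on something with over 40 N, if the wrist force passes 120 N, or if a joint passes its speed limit or range.

## Working session

There is one attempt and no reset: what is moved stays moved. The work goes in short steps, each a Python script; the robot and the scene stay as the last script left them, time stands still between calls to the robot, and variables do not carry over. Pictures are saved under pics/ and viewed, and the job is handed in when it is done.

```bash
ls; mkdir -p pics
cat > h.py <<'E'
import numpy as np, cv2
from cell import env, kin, camera, calibration, job
def pts(name):
    c=calibration(name); im,d=camera(name)
    R=cv2.Rodrigues(np.array(c["rvec"],float))[0]; t=np.array(c["tvec"],float).ravel()
    v,u=np.mgrid[0:480,0:640]
    P=np.stack([(u-c["cx"])/c["fx"]*d,(v-c["cy"])/c["fy"]*d,d],-1)
    W=(P-t)@R
    W[d<=0]=np.nan
    return im,d,W
E
python3 - <<'E'
from h import *
for n in ["scene","top","wrist"]:
    im,d,W=pts(n); cv2.imwrite(f"pics/{n}0.png",im); np.save(f"/tmp/{n}W.npy",W); c=calibration(n); print(n,(-cv2.Rodrigues(np.array(c["rvec"],float))[0].T@np.array(c["tvec"],float).ravel()).round(3), (d>0).mean())
print(env.get_state(), env.nose_length)
E
```

```text
pics
scene [1.51  0.046 0.81 ] 0.9959928385416666
top [ 0.232 -0.006  1.496] 0.9959505208333334
wrist [ 0.332 -0.591  0.373] 0.995986328125
{'time': 0.15, 'qpos': array([ 1.05489472,  0.47762147,  0.0223317 ,  1.55619714, -0.0114986 ,
        1.10931346, -0.08310494]), 'joint_velocities': array([ 4.29223105e-05, -2.37774038e-03,  1.46363200e-03, -4.36357193e-03,
        1.35146589e-03, -1.38326484e-03,  4.68497906e-04]), 'joint_torque': array([ 3.02129520e-03, -5.96928227e+01,  1.61041807e+00, -2.81489897e+01,
        1.26362333e-02,  6.56106218e-03,  9.32987490e-06]), 'tcp_pos': array([ 0.26757069, -0.61932212,  0.30315265]), 'orientation': array([-6.80193334e-04,  9.79281172e-01,  2.02504044e-01, -1.88267474e-04]), 'force': array([ 0.56212764,  0.13255564, -0.33771332]), 'torque': array([ 0.01290058, -0.0100997 , -0.01383738]), 'opening': 0.08518480275379892} 0.0726
```

View pics/scene0.png

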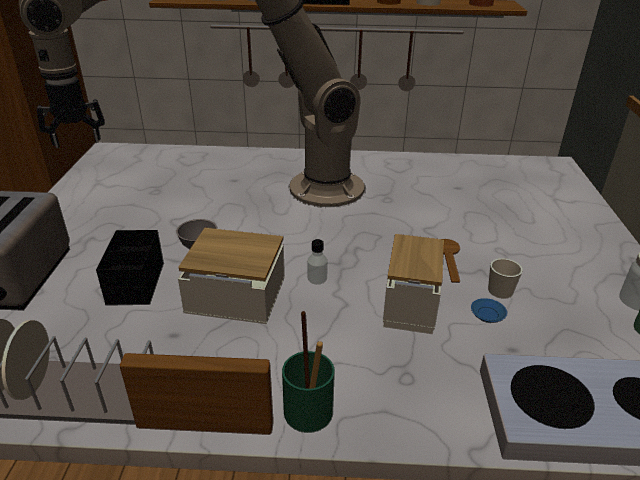

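View pics/top0.png

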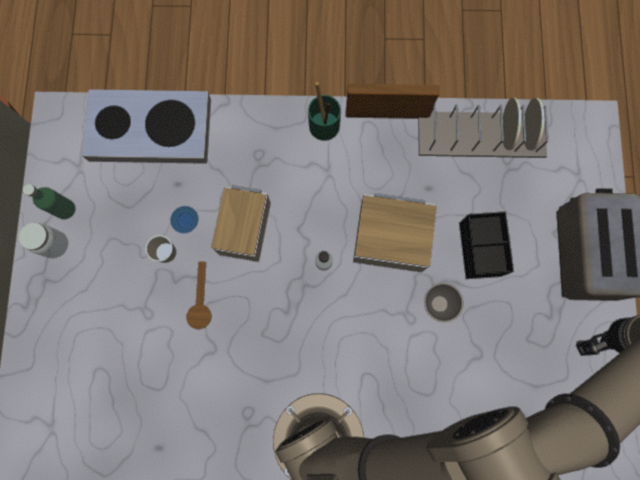

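The scene picture shows the wide lid at about (235,253) and the narrow one at (417,257). In the top picture the wide lid spans about (356–436, 195–268), with the bowl at (443,302) near its front right corner and the cruet at (323,259). Next I measure the wide lid from both views.

Run:
```python
from h import *
def corners(n,box):
    im=cv2.imread(f"pics/{n}0.png"); W=np.load(f"/tmp/{n}W.npy")
    hsv=cv2.cvtColor(im,cv2.COLOR_BGR2HSV); 
    m=cv2.inRange(hsv,(8,70,60),(25,255,255)); k=np.zeros_like(m); x0,x1,y0,y1=box; k[y0:y1,x0:x1]=255; m&=k
    m=cv2.morphologyEx(m,cv2.MORPH_OPEN,np.ones((3,3)))
    c=max(cv2.findContours(m,0,2)[0],key=cv2.contourArea)
    M=np.zeros_like(m); cv2.drawContours(M,[c],-1,255,-1)
    P=W[M>0]; z=np.nanmedian(P[:,2]); print(n,"depth z med",z, np.nanpercentile(P[:,2],[5,25,75,95]).round(4))
    P=P[abs(P[:,2]-z)<.006]; r=cv2.minAreaRect((P[:,:2]*1000).astype(np.float32)); print(r, cv2.boxPoints(r).round(1).tolist())
    q=cv2.approxPolyDP(c,0.04*cv2.arcLength(c,True),True)[:,0]; print("px",q.tolist(),cv2.contourArea(c))
    return q,z
def ray(n,uv,z):
    c=calibration(n);R=cv2.Rodrigues(np.array(c["rvec"],float))[0]; t=np.array(c["tvec"],float).ravel()
    d=R.T@np.array([(uv[0]-c["cx"])/c["fx"],(uv[1]-c["cy"])/c["fy"],1]); o=-R.T@t
    return o+d*(z-o[2])/d[2]
def tri(a,b):
    A=[];B=[]
    for n,uv in (("top",a),("scene",b)):
        c=calibration(n);R=cv2.Rodrigues(np.array(c["rvec"],float))[0]; t=np.array(c["tvec"],float).ravel()
        d=R.T@np.array([(uv[0]-c["cx"])/c["fx"],(uv[1]-c["cy"])/c["fy"],1]); d/=np.linalg.norm(d); o=-R.T@t
        Q=np.eye(3)-np.outer(d,d); A.append(Q);B.append(Q@o)
    return np.linalg.solve(sum(A),sum(B))
for nm,bt,bs in (("wide",(345,445,185,280),(170,295,220,290)),("narrow",(205,280,180,270),(380,448,225,285))):
    print(nm); qt,zt=corners("top",bt); qs,zs=corners("scene",bs)
    T=[ray("top",p,zt) for p in qt]; S=[ray("scene",p,zs) for p in qs]
    for p,w in zip(qt,T):
        j=min(range(len(S)),key=lambda j:np.linalg.norm(S[j]-w)); print(p,w.round(3),S[j].round(3),"tri",tri(p,qs[j]).round(3))
for n in("top",):
    W=np.load("/tmp/topW.npy")
    for nm,(u,v) in dict(bowl=(443,302),cruet=(323,259),tier=(486,245)).items(): print(nm,W[v,u].round(3))
```

```text
wide
top depth z med 0.12023225896849306 [0.1153 0.1181 0.1221 0.125 ]
((531.0106201171875, -189.2364501953125), (188.70140075683594, 160.50421142578125), 82.81698608398438) [[439.6000061035156, -272.79998779296875], [598.7999877929688, -292.8999938964844], [622.4000244140625, -105.69999694824219], [463.20001220703125, -85.5999984741211]]
px [[364, 196], [355, 254], [429, 265], [435, 206]] 4392.0
scene depth z med 0.12146389643339595 [0.1187 0.1205 0.1224 0.1237]
((531.92236328125, -187.886474609375), (191.1038055419922, 168.0260009765625), 82.6819076538086) [[436.3999938964844, -272.0], [603.0999755859375, -293.3999938964844], [627.4000244140625, -103.80000305175781], [460.79998779296875, -82.4000015258789]]
px [[179, 267], [263, 278], [282, 236], [203, 228]] 3616.5
[364 196] [ 0.618 -0.108  0.12 ] [ 0.625 -0.107  0.121] tri [ 0.619 -0.108  0.117]
[355 254] [ 0.466 -0.086  0.12 ] [ 0.466 -0.085  0.121] tri [ 0.466 -0.086  0.121]
[429 265] [ 0.441 -0.272  0.12 ] [ 0.444 -0.273  0.121] tri [ 0.442 -0.273  0.12 ]
[435 206] [ 0.595 -0.29   0.12 ] [ 0.599 -0.289  0.121] tri [ 0.595 -0.29
[... 476 characters left out ...]
45.9376220703125, 213.4645538330078), (109.66432189941406, 165.62957763671875), 80.99687194824219) [[455.6000061035156, 172.3000030517578], [619.2000122070312, 146.3000030517578], [636.2999877929688, 254.6999969482422], [472.70001220703125, 280.6000061035156]]
px [[395, 234], [388, 275], [441, 282], [447, 239]] 2272.0
[224 188] [0.629 0.252 0.134] [0.633 0.253 0.136] tri [0.629 0.253 0.132]
[212 247] [0.475 0.274 0.134] [0.474 0.288 0.136] tri [0.475 0.281 0.135]
[253 254] [0.459 0.17  0.134] [0.462 0.172 0.136] tri [0.459 0.171 0.134]
[264 195] [0.612 0.148 0.134] [0.617 0.148 0.136] tri [0.612 0.149 0.132]
bowl [ 0.359 -0.33   0.008]
cruet [ 0.453 -0.005  0.108]
tier [ 0.506 -0.434  0.065]
```

Depth and two-ray heights agree: the lid top is at z≈0.121, it measures 189×160 mm, and its yaw is ≈-0.126. The near edge's middle is at about (0.4515, -0.179), and the hinge at about (0.615, -0.200, 0.109). I'll check reachability, then approach with the fingers closed.

```bash
cat >> h.py <<'E'
F=np.array([0.4515,-0.1792]); psi=-0.126; X=np.array([np.cos(psi),np.sin(psi)])
def at(s,ztip): p=F+s*X; return [float(p[0]),float(p[1]),float(ztip+0.0726)]
def q(p): return [0,float(np.cos(p/2)),float(np.sin(p/2)),0]
Q=q(psi)
def st(): s=env.get_state(); print(round(s["time"],2),s["tcp_pos"].round(4),"F",s["force"].round(2),"op",round(s["opening"],3)); return s
E
python3 - <<'E'
from h import *
for p in (psi,psi+np.pi,psi-np.pi):
  for s,z in ((.01,.2),(.01,.11),(-.045,.12),(-.045,.23),(.175,.23)):
    r=kin.inverse_kinematics(at(s,z),q(p)); print(round(p,2),s,z,None if r is None else np.round(r,2))
E
```

```text
-0.13 0.01 0.2 [ 0.36  0.22 -0.13  2.    0.04  0.92 -1.49]
-0.13 0.01 0.11 [ 0.33  0.35 -0.1   2.08  0.05  0.71 -1.5 ]
-0.13 -0.045 0.12 [ 0.38  0.26 -0.13  2.19  0.05  0.7  -1.49]
-0.13 -0.045 0.23 [ 0.42  0.1  -0.17  2.08  0.02  0.97 -1.46]
-0.13 0.175 0.23 [ 0.27  0.45 -0.07  1.6   0.03  1.09 -1.51]
3.02 0.01 0.2 [ 0.81  0.29 -0.66  1.97  0.21  0.95  1.49]
3.02 0.01 0.11 [ 0.76  0.42 -0.62  2.05  0.35  0.77  1.37]
3.02 -0.045 0.12 [ 0.83  0.32 -0.65  2.16  0.29  0.74  1.43]
3.02 -0.045 0.23 [ 0.87  0.14 -0.66  2.05  0.11  0.98  1.61]
3.02 0.175 0.23 [ 0.65  0.52 -0.62  1.57  0.32  1.16  1.4 ]
-3.27 0.01 0.2 [ 0.81  0.29 -0.66  1.97  0.21  0.95  1.49]
-3.27 0.01 0.11 [ 0.76  0.42 -0.62  2.05  0.35  0.77  1.37]
-3.27 -0.045 0.12 [ 0.83  0.32 -0.65  2.16  0.29  0.74  1.43]
-3.27 -0.045 0.23 [ 0.87  0.14 -0.66  2.05  0.11  0.98  1.61]
-3.27 0.175 0.23 [ 0.65  0.52 -0.62  1.57  0.32  1.16  1.4 ]
```

```bash
echo 'Q=q(psi+np.pi)' >> h.py
python3 - <<'E'
from h import *
env.movel([0.268,-0.619,0.40],velocity=0.25)
env.grip(0.0)
env.reach(at(.010,.24),Q); st()
env.movel(at(.010,.145),velocity=0.12)
s=st()
im,d,W=pts("scene"); cv2.imwrite("pics/scene1.png",im)
im,d,W=pts("top"); cv2.imwrite("pics/top1.png",im)
E
```

```text
3.23 [ 0.4614 -0.1814  0.3127] F [0.3  0.62 1.08] op 0.0
4.17 [ 0.4619 -0.1806  0.2182] F [-0.41  0.1  -0.07] op -0.0
```

View pics/scene1.png

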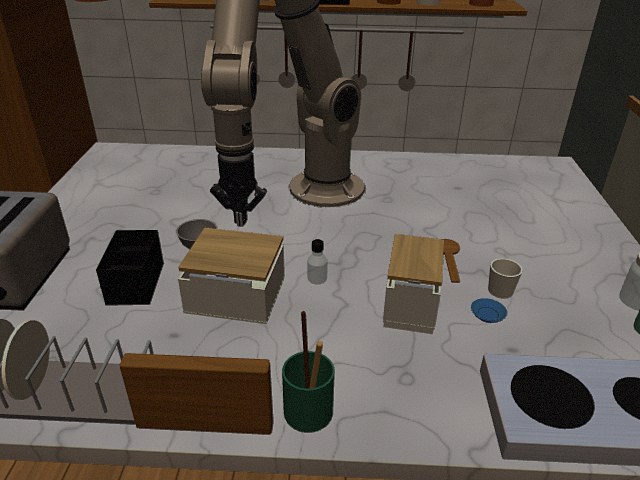

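View pics/top1.png

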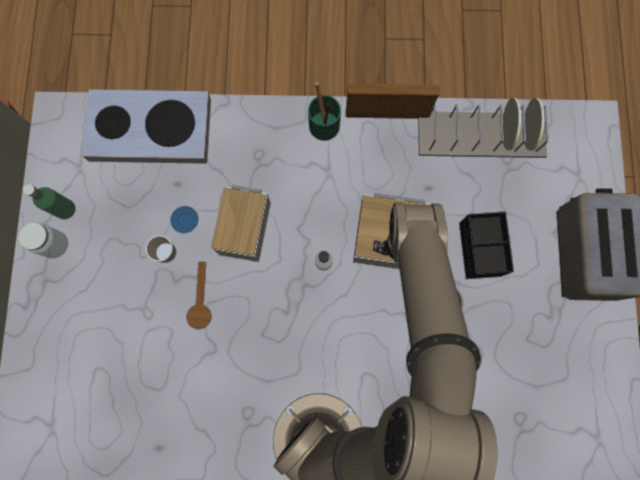

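The fingertip is at scene pixel (240,222), just above the middle of the near edge at about (242,232), as expected. Now I press.

Run:
```python
from h import *
env.movel(at(.012,.128),velocity=0.05); st()
hit=env.movel(at(.012,.108),velocity=0.015,stop_force=1.5); s=st(); print("contact",hit)
zt=s["tcp_pos"][2]-0.0726; print("tip z",zt)
if hit and abs(zt-.121)<.006:
    for k in (3,6,8):
        h=env.movel(at(.012,zt-k/1000),velocity=0.02,stop_force=8); st(); print(k,h)
        if h: break
```

```text
4.76 [ 0.4632 -0.1806  0.2002] F [-0.1  -0.82  0.6 ] op -0.0
5.42 [ 0.4634 -0.1808  0.1932] F [ 0.7  -0.56  1.05] op 0.0
contact True
tip z 0.1206142032810193
5.72 [ 0.4633 -0.1808  0.19  ] F [-0.63 -0.01  1.15] op 0.0
3 False
6.02 [ 0.4632 -0.1807  0.1869] F [-0.47 -0.28  0.72] op 0.0
6 False
6.27 [ 0.4632 -0.1807  0.1851] F [-1.62 -0.34  3.72] op -0.0
8 False
```

The force reads 3.7 N. It was flat until the tip reached about z 0.114, so the "contact" at 0.1206 may have been noise. I'll press a bit further in small steps and watch the force.

Run:
```python
from h import *
z=env.get_state()["tcp_pos"][2]-.0726
for k in range(1,9):
    env.movel(at(.012,z-k/1000),velocity=0.015,stop_force=6); env.dwell(.1)
    f=np.mean([env.get_state()["force"][2] for _ in range(3)]); s=st()
    if f>6: break
im,d,W=pts("scene"); cv2.imwrite("pics/scene2.png",im[180:330,120:340].repeat(3,0).repeat(3,1))
```

```text
6.62 [ 0.4632 -0.1807  0.1847] F [-5.13  0.38 12.56] op 0.0
```

View pics/scene2.png

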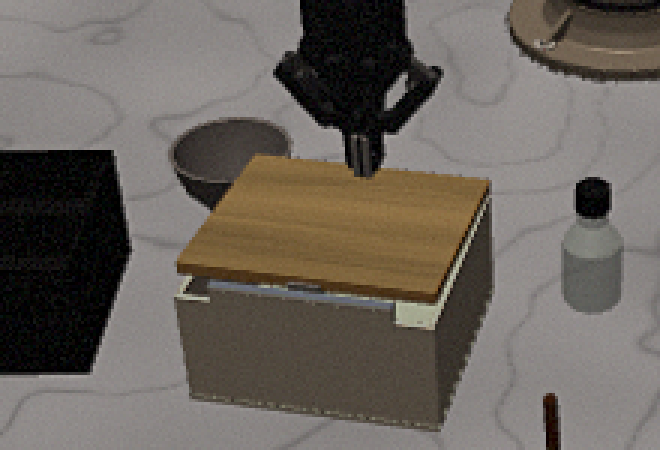

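The force jumped to 12.6 N at tip z≈0.112, so the lid has reached its full 10 mm travel. I back off towards the robot so it can spring up freely.

Run:
```python
from h import *
env.movel(at(.010,.116),velocity=0.05)
env.movel(at(-.045,.125),velocity=0.2); st()
env.dwell(2.0); st()
im,d,W=pts("scene"); cv2.imwrite("pics/scene3.png",im); np.save("/tmp/s3.npy",W)
```

```text
7.34 [ 0.4065 -0.1737  0.1976] F [-0.29 -0.2   0.22] op 0.0
9.34 [ 0.4068 -0.1735  0.1976] F [-0.34  0.22  0.36] op 0.0
```

View pics/scene3.png

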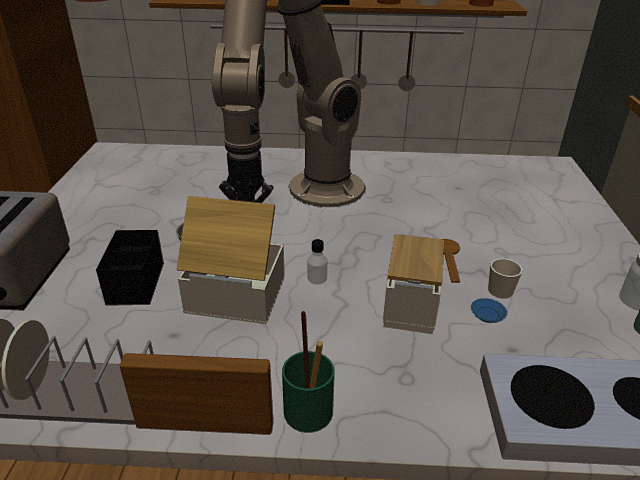

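The wide lid has sprung part-way up (quad at about (182–275, 198–278)), with the hand clear in front of it. Next I measure the raised edge and angle.

Run:
```python
from h import *
W=np.load("/tmp/s3.npy"); im=cv2.imread("pics/scene3.png"); hsv=cv2.cvtColor(im,cv2.COLOR_BGR2HSV)
m=cv2.inRange(hsv,(8,70,60),(25,255,255)); k=np.zeros_like(m);k[190:283,172:280]=255
P=W[(m&k)>0]; s=(P[:,:2]-F)@X; z=P[:,2]; ok=(z>.1)&(z<.28)&(s>0)&(s<.2); s,z=s[ok],z[ok]
p=np.polyfit(s,z,1); print("angle",-np.arctan(p[0])," z max",np.percentile(z,99.5),"s at top",np.percentile(s,.5))
im,d,W=pts("top"); cv2.imwrite("pics/top3.png",im)
```

```text
angle 0.8475204062680449  z max 0.24048934537257957 s at top 0.06408927905096554
```

The lid rests at about 0.85 rad with its edge at z≈0.24, as described. I push its underside back with the fingers. The tip goes to z≈0.22, which keeps the gripper body above the lid's 0.274 peak.

Run:
```python
from h import *
env.movel(at(-.045,.222),velocity=0.15)
env.movel(at(.03,.222),velocity=0.12); st()
for s in (.08,.12,.15,.165,.176):
    h=env.movel(at(s,.222),velocity=0.08,stop_force=8); st()
    if h: print("stopped",s); break
im,d,W=pts("scene"); cv2.imwrite("pics/scene4.png",im)
```

```text
11.02 [ 0.4806 -0.1828  0.2941] F [ 0.06 -0.12 -0.61] op 0.0
11.55 [ 0.523  -0.1885  0.2954] F [-5.81 -0.13  7.98] op 0.0
stopped 0.08
```

View pics/scene4.png

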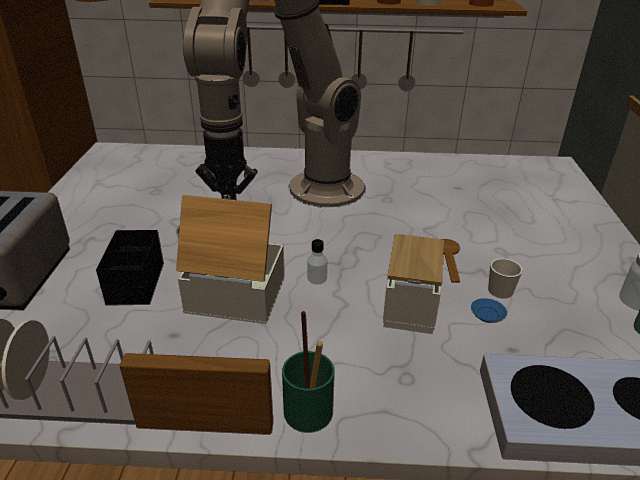

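The tool force was (-5.8, +8) N, along the lid: the lid edge grips the finger by friction as it tries to slide up it, and jams. I'll back off, then push along the edge's own arc so there is no sliding.

Run:
```python
from h import *
env.movel(at(.02,.220),velocity=0.12); env.dwell(.6); st()
def arc(th): return at(.165-.165*np.cos(th)-.010,.109+.165*np.sin(th)-.018)
for th in (.86,1.0,1.15,1.3,1.45):
    h=env.movel(arc(th),velocity=0.08,stop_force=5); s=st(); print(th,h)
    if h: break
im,d,W=pts("scene"); cv2.imwrite("pics/scene5.png",im)
```

```text
12.78 [ 0.4714 -0.1817  0.2926] F [0.11 0.18 0.4 ] op 0.0
13.27 [ 0.4988 -0.1849  0.2882] F [-0.89  0.32 -1.71] op 0.0
0.86 False
13.71 [ 0.5169 -0.1874  0.3026] F [-0.45 -0.47  0.59] op -0.001
1.0 False
14.17 [ 0.5383 -0.1901  0.314 ] F [-0.58  0.01  0.99] op -0.0
1.15 False
14.62 [ 0.5613 -0.193   0.3223] F [-0.64 -0.41 -0.16] op -0.0
1.3 False
15.08 [ 0.5854 -0.1961  0.3272] F [ 0.03  0.14 -0.89] op -0.0
1.45 False
```

View pics/scene5.png

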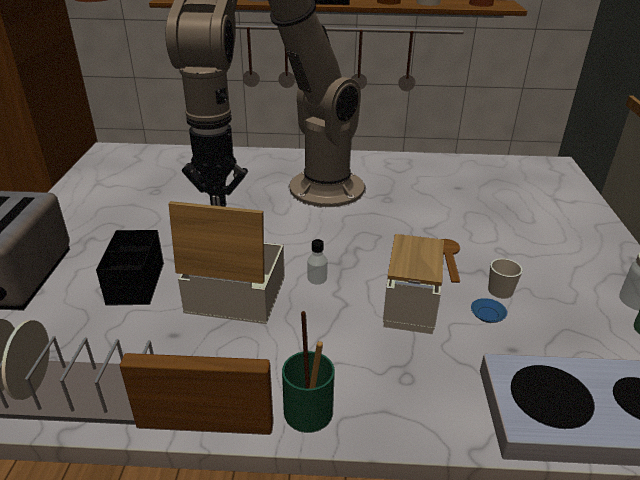

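The lid is following at low force (quad at about (170–264, 203–282), nearly upright). I continue past upright.

Run:
```python
from h import *
def arc(th): return at(.165-.165*np.cos(th)-.010,.109+.165*np.sin(th)-.018)
ok=True
for th in (1.57,1.68,1.78):
    h=env.movel(arc(th),velocity=0.08,stop_force=5); s=st(); print(th,h)
    if h: ok=False;break
im,d,W=pts("scene"); cv2.imwrite("pics/scene6.png",im)
if ok:
    env.movel(at(.10,.256),velocity=0.15); env.movel(at(.0,.256),velocity=0.15); env.dwell(.8); st()
    im,d,W=pts("scene"); cv2.imwrite("pics/scene7.png",im); np.save("/tmp/s7.npy",W)
```

```text
15.53 [ 0.605  -0.1985  0.3284] F [ 0.4   0.93 -0.12] op 0.0
1.57 False
15.91 [ 0.623  -0.2008  0.3274] F [-0.97  0.25  0.09] op 0.0
1.68 False
16.27 [ 0.6392 -0.2028  0.3248] F [0.29 0.31 0.2 ] op 0.0
1.78 False
18.68 [ 0.4515 -0.1792  0.3286] F [-0.51  0.34  0.55] op -0.0
```

```bash
ls pics; [ -f pics/scene7.png ] || cp pics/scene6.png pics/scene7.png
```

```text
scene0.png
scene1.png
scene2.png
scene3.png
scene4.png
scene5.png
scene6.png
scene7.png
top0.png
top1.png
top3.png
wrist0.png
```

View pics/scene7.png

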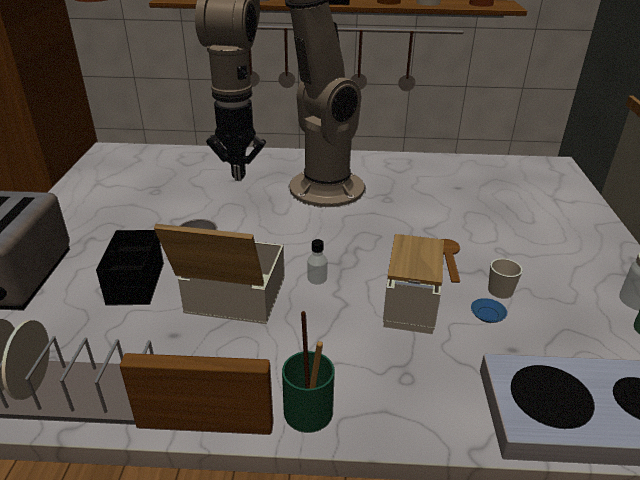

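The lid leans back past upright (quad at about (157–258, 226–284)) and the hand is off it. I raise the hand, check the angle and the bystanders, then hand in.

Run:
```python
from h import *
env.movel(at(-.02,.33),velocity=0.15); env.dwell(.3)
im,d,W=pts("scene"); t,_,Wt=pts("top"); cv2.imwrite("pics/top8.png",t)
hsv=cv2.cvtColor(im,cv2.COLOR_BGR2HSV); m=cv2.inRange(hsv,(8,70,40),(25,255,255)); k=np.zeros_like(m);k[215:290,150:265]=255
P=W[(m&k)>0]; s=(P[:,:2]-F)@X; z=P[:,2]; ok=(z>.125)&(z<.255); p=np.polyfit(z[ok],s[ok],1); print("lid angle",np.pi/2+np.arctan(p[0]),"zmax",np.nanpercentile(z,99.5))
im0=cv2.imread("pics/scene0.png"); df=cv2.absdiff(im,im0).max(2)
for n,(a,b,c,e) in dict(tiers=(95,155,228,305),cruet=(303,330,238,286),narrow=(383,448,230,332),paddle=(446,465,236,284),cup=(486,524,256,300),dish=(468,510,296,325)).items(): print(n,(df[c:e,a:b]>40).sum())
d2=cv2.absdiff(t,cv2.imread("pics/top0.png")).max(2)
for n,(a,b,c,e) in dict(tiers=(458,515,210,280),cruet=(312,335,246,272),narrow=(208,272,183,262),bowl=(424,464,282,324)).items(): print("top",n,(d2[c:e,a:b]>40).sum())
st()
```

```text
lid angle 1.9009208905556059 zmax 0.26576575835866195
tiers 2
cruet 0
narrow 0
paddle 0
cup 0
dish 0
top tiers 451
top cruet 0
top narrow 0
top bowl 678
19.78 [ 0.4316 -0.1767  0.4022] F [-0.1  -0.55 -0.28] op -0.0
```

View pics/top8.png

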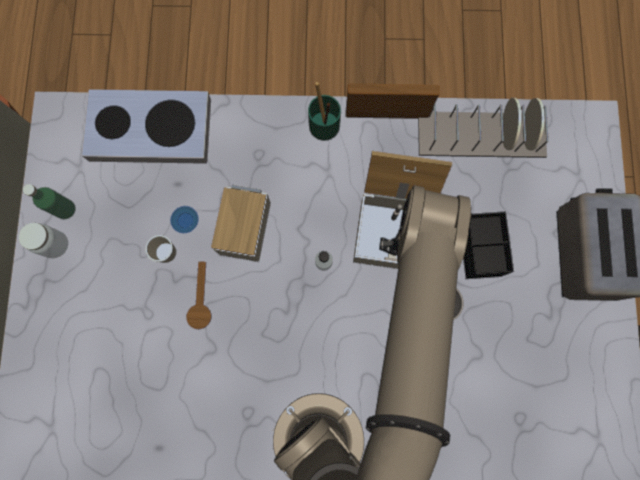

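The lid is at 1.90 rad, on its stop. The only top-view differences (bowl, tiers) are where the arm covers them. The bowl's visible rim at (460,303) is in its place, and the scene view shows the tiers unchanged.

Run:
```python
from h import *
job.job_done(); st()
```

```text
the job is handed in; nothing more can be done
the job is handed in; nothing more can be done
```

The rice bin is open: its lid rests past upright on its stop, at about 1.90 rad in the depth picture. The job was handed in at about 20 s of the 45 s allowed, with the hand clear of the bin and the tool force near zero.

- **Opening the catch:** I pressed the middle of the near edge with closed fingertips until the lid bottomed out, where the reading peaked at 12.6 N. That is above the 3 to 5 N the catch needs. The first contact reading, about 1 N, was probably sensor noise. I then backed off, and the lid sprang up by itself to about 0.85 rad.
- **Pushing it back:** My first straight push jammed on the lid's edge by friction, stopping at about 10 N. I withdrew, then pushed along the edge's own arc at about 1 to 2 N until it fell back.
- **Everything else:** The narrow bin's lid stayed shut, and the cruet, tiers, paddle, cup and dish looked unchanged against the first pictures. The arm partly hid the bowl in the last top view. Its visible rim was where it had been, but I could not compare the rest.

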